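Set the slicer's star wheel click by click and start it

TASK

On the bread slicer's control box, flick the edge of the black star wheel clockwise (seen from above) with a fingertip until its yellow lobe has clicked in at the red pointer, without running it past; take the finger off the wheel, then press the green button fully down and let it spring back. Nothing is picked up: do not lift, tip or shove the box, and leave the things on and around it where they are.

Things in the scene. Friction and masses are not known exactly. Their poses are not given: they have to be found in the camera images.
- console: white control box, loose on the table on rubber feet, 200 mm (its x) by 260 mm (its y), top face level, 60 mm above the table; about 2.5 kg. Origin: centre of its underside; z up. The wheel's axis is at its (0, +45) mm, the button at (-40, -85) mm, an orange tin at about (+65, -90) mm. A sideways push over about 10 N can slide it
- wheel (a joint): turn of the star wheel about its vertical axis, rad, growing clockwise seen from above; 0 = yellow lobe at the red pointer. Starts at rest at a click, -4.19, -3.14, -2.09 or -1.05: 1 to 4 clicks of 60 degrees to go. A sprung ball holds each click: about 2 N at the lobes moves it; past half-way it snaps on to the next click and stays. A stop at -4.9 blocks the way round anticlockwise
- wheel_hub (a point): centre of the wheel, on its axis, half-way up the lobes, 79 mm above the table. Drum of 68 mm diameter with six radial lobes 60 degrees apart, 10 mm wide, reaching 56 mm from the axis; drum and lobes span 68 to 90 mm above the table, a flat silver cap reaches 94 mm. Gaps between lobes are 35 mm wide at 45 mm from the axis, open above and outwards, over the flat box top at 60 mm
- yellow_lobe (a point): outer end of the one yellow lobe, half-way up, 56 mm from the wheel's axis; it turns with the wheel. The other five lobes are black
- pointer (a point): inner tip of the red pointer, flat on the box top (3 mm high), 62 mm from the wheel's axis along the box's +x; it does not turn
- start_button (a joint): travel of the green push button, m: 0 up, 0.006 fully down (about 5 N); it springs back
- start_button_top (a point): centre of the top face of the green round button, 32 mm diameter, 78 mm above the table when up; it stands in a grey round housing 48 mm wide and 12 mm high on the box top; it is pressed straight down
- loaf: bystander: round brown loaf, 170 mm wide, 88 mm high, beyond the box; origin under its centre
- seed_jar: bystander: amber glass jar, 68 mm wide, 110 mm high, beside the box on its +y side; origin under its centre
- scraper: bystander: dough scraper lying flat, 125 by 90 mm, 17 mm high, beside the box on its -y side; origin under its middle
- clip_tin: bystander: orange tin, 38 mm wide, 32 mm high, standing on the box top; origin under its centre
- mug: bystander: blue mug, 80 mm wide, 90 mm high, on the table; origin under its centre
- flour_brush: bystander: hand brush lying on the table; origin under its middle

How it is judged:
On the way, in this order (a step that is already met when the one before it is completed fails the run):
1. the yellow lobe has clicked in at the pointer and the fingers are off the wheel and box (value of joint wheel between -0.15 and 0.15 rad and contact force between the fingers and console below 0.3 N), for 0.2 s.
2. the green button is pressed down (4.5 mm or more of its 6 mm) (value of joint start_button above 0.0045 m), for 0.02 s.
At the end, for the whole second after the job is handed in: the wheel rests with its yellow lobe within 0.15 rad of the pointer (joint wheel near 0, reached clockwise), the button is up again (under 1.5 mm), the box stands flat within 25 mm of where it was, and every bystander is within 40 mm of where it was (value of joint wheel between -0.15 and 0.15 rad and velocity of joint wheel between -0.1 and 0.1 rad/s and value of joint start_button below 0.0015 m and distance of console from where it was at the start of the episode below 0.025 m and height (world z) of console below 0.006 m and angle between console's own z axis and vertical below 0.05 rad and linear speed of console below 0.02 m/s and distance of each of loaf, seed_jar, scraper, clip_tin, mug, flour_brush from where it was at the start of the episode below 0.04 m); the robot touches nothing.
It fails at once if the wheel is run past the pointer (more than half a click) (value of joint wheel above 0.6 rad).
It fails at once if the button is pressed (over 3 mm) before the wheel is at the pointer (value of joint start_button above 0.003 m and not (value of joint wheel between -0.2 and 0.2 rad)).
It fails at once if the box is shoved over 25 mm, lifted over 8 mm or tipped over 0.1 rad (distance of console from where it was at the start of the episode above 0.025 m or height (world z) of console above 0.008 m or angle between console's own z axis and vertical above 0.1 rad).
It fails at once if a bystander is moved by over 40 mm, or picked up (distance of any of loaf, seed_jar, scraper, clip_tin, mug, flour_brush from where it was at the start of the episode above 0.04 m).
It also fails if it takes over 54 s, if anything falls off the work surface, if the arm or the gripper's body presses on something with over 40 N, if the wrist force passes 120 N, or if a joint passes its speed limit or range.

ROBOT

A 7-joint arm with a two-finger parallel gripper is mounted at the origin on the work surface. World frame = base frame: x ahead of the robot, y to its left, z up, the work surface at z = 0. Lengths are in m, angles in rad, forces in N, time in s.
With the tool pointing down it reaches from about 0.425 to 0.925 m from the base axis. Payload 6.8 kg.
Tool frame: the origin (TCP) lies on the mounting face of the last link; the fingertips stand 173 mm ahead of it and the grasp point (between the pads) lies 155 mm ahead of it (grip_point_offset is the distance from the TCP to the grasp point, in m); x points along the fingers, z is the direction in which the jaws open and shut, and the axes are right-handed (so a half turn about x gives the same grasp; the last joint's range is limited). The gripper opens to 85 mm and grips with 20 to 120 N. Pads are 22 mm wide; open, the fingers measure 114 mm over their backs; the gripper's body (76 mm by 85 mm) begins 54 mm behind the grasp point. The pads swing forward as they close: fully open they stand 13 mm farther back than shut.
Start: joints at [-0.108, 0.477, 0.022, 1.555, -0.011, 1.109, -0.083], TCP at [0.675, 0, 0.405] pointing down, gripper open.
Joint ranges: [-2.96, 2.96], [-0.34, 2.1], [-1.41, 1.46], [0.24, 2.44], [-1.37, 4.51], [0.17, 1.92], [-2.96, 2.96]. Speed limits (rad/s): [2.39, 2.39, 3.14, 3.14, 3.14, 3.14, 3.14].

INTERFACE

Orientations are given as a rotation vector (axis times angle).
In Python, from bench import * gives the robot as it stands. The module is installed in compiled form; this text tells all that it offers.
- The arm moves only by the tool servo_tool, never from a script. Its argument "motion" is a list of rows, each a list of 5 numbers: the shift along the tool's x, y, z in m, then the turn about the tool's x in degrees, then the gripper command: -1 is fully open, 1 is shut, values between are in proportion. In form: [[dx, dy, dz, turn, fingers], ...]. A call has 1 to 8 rows; each row is the pose to reach, as a shift and turn from the pose measured when the call began, along the tool's axes at that moment; what a row does not reach only later rows make up. A row lasts 1/10 s, in which the tool goes at most 50 mm and 8.59 degrees, less where a joint would pass 70% of its speed; a pose out of reach is approached as far as the arm can. A call with a gripper value outside its range is refused whole. The fingers move at their own pace and stop on an object; "force" is the grip in N (left out, the last holds). Time passes only in rows, so rows that repeat a pose let the fingers close. It gives the time, the measured TCP pose, the force and the opening at its end, in the units of the state.
- get_obs(): the state, without advancing time (a new reading comes with each control period).
- grab_frame(name): name is "scene" or "side" or "wrist"; returns the picture (420x560x3 uint8, red, green, blue); there is no depth.
- camera_params(name): a dict with "mtx" (3x3 intrinsics, pixels), "world_to_cam" (4x4, takes a point from world to camera coordinates); the wrist camera has in their place "T_tool_cam" (4x4, takes a point from camera to tool coordinates, whose origin is the TCP and whose axes are the tool frame's). Camera axes: x right, y down, z forward; pixel columns grow to the right and rows downward; lengths in m; the calibration is good to about 2 mm. A picture is of the moment at which its call begins: read the wrist's pose just before it. camera_params takes no time and is no camera call.
- hand_in(): hands the job in, once; it reports no verdict.
The state is a dict: "clock": time; "joints": joint angles; "qvel": joint speeds; "tau": joint torques, N m; "tcp_pos": TCP position; "orientation": TCP orientation; "contact_force": force on the tool from outside, world axes, zero at the start; "moment": the same for the moment, N m; "grip_width": finger opening in m.
Only numpy, scipy, OpenCV 4.12 (cv2) and the standard library are available. Lean on these libraries where they do the work, as an engineer would, in place of code of your own. Each camera call takes 0.05 s, during which the arm holds its last target. There are 200 camera calls.

## Working session

There is one attempt and no reset: what is moved stays moved. The work goes in short steps, Python scripts to look and compute and a tool call to move; the robot and the scene stay as the last step left them, time stands still between calls to the robot, and variables do not carry over. Pictures are saved under pics/ and viewed, about 8 in all and at most 12, crops included, and the job is handed in when it is done.

Besides the shell and the picture viewer there is one more tool, called after "Call:" by a JSON object that holds its "op" and its "data". servo_tool: Moves the arm, as the interface text tells. Its arguments: {"type":"object","properties":{"motion":{"type":"array","items":{"type":"array","items":{"type":"number"}}},"force":{"type":"number"}},"required":["motion"]}

```bash
mkdir -p pics; python3 - <<'E'
from bench import *
import cv2,numpy as np
o=get_obs();print(o)
for n in("scene","wrist"):
    f=grab_frame(n);cv2.imwrite(f"pics/{n}0.png",cv2.resize(f[:,:,::-1],(784,588),interpolation=cv2.INTER_CUBIC))
    print(n,camera_params(n))
E
```

```text
{'clock': 0.0, 'joints': array([-0.10810621,  0.4777928 ,  0.02232975,  1.55647092, -0.01146932,
        1.10931278, -0.08310675]), 'qvel': array([-9.66081857e-04, -1.13832228e-04,  4.86504265e-04, -2.06820678e-04,
       -8.22971107e-04,  7.14277334e-04, -5.73143683e-05]), 'tau': array([-5.45967814e-04, -5.96443820e+01,  1.60769675e+00, -2.81194621e+01,
        1.24063640e-02,  9.39900521e-03,  2.20753498e-05]), 'tcp_pos': array([6.74713898e-01, 1.30528999e-05, 4.03721926e-01]), 'orientation': array([-1.60637005e-04,  1.57264503e+00, -9.24091665e-05]), 'contact_force': array([-1.03235112, -0.42040363, -0.20534869]), 'moment': array([ 0.01114566, -0.04696977, -0.01932328]), 'grip_width': 0.08535163919886879}
scene {'mtx': array([[417.00131266,   0.        , 275.30194721],
       [  0.        , 417.00131266, 205.52014116],
       [  0.        ,   0.        ,   1.        ]]), 'world_to_cam': array([[-8.81722167e-01,  4.71768422e-01, -7.58574533e-04,
         5.02503150e-01],
       [ 3.16309363e-01,  5.89978965e-01, -7.42881691e-01,
        -8.49743111e-02],
       [-3.50020580e-01, -6.55255199e-01, -6.69422301e-01,
         1.53604926e+00],
       [ 0.00000000e+00,  0.00000000e+00,  0.00000000e+00,
         1.00000000e+00]])}
wrist {'mtx': array([[369.30029069,   0.        , 277.56405238],
       [  0.        , 369.30029069, 208.83063315],
       [  0.        ,   0.        ,   1.        ]]), 'T_tool_cam': array([[ 5.95183682e-04, -3.18144933e-01,  9.48041902e-01,
         3.04124686e-02],
       [-5.25375400e-04, -9.48042038e-01, -3.18144649e-01,
         8.14081747e-02],
       [ 9.99999685e-01, -3.08723390e-04, -7.31404672e-04,
         6.64726101e-06],
       [ 0.00000000e+00,  0.00000000e+00,  0.00000000e+00,
         1.00000000e+00]])}
```

View pics/scene0.png

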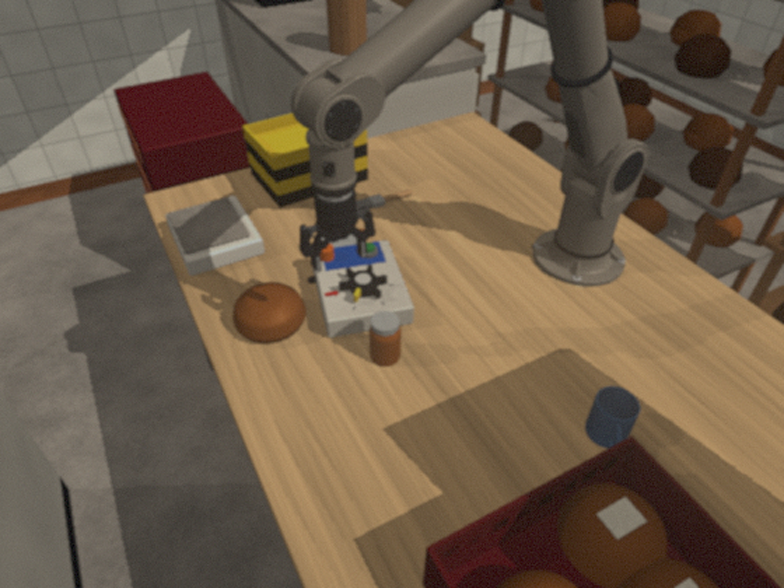

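View pics/wrist0.png

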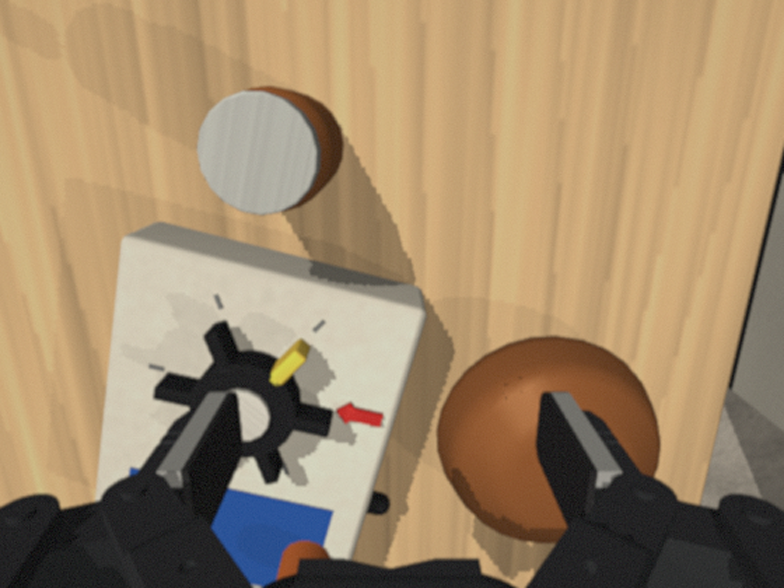

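The wheel's yellow lobe (tip near 307,345 in the wrist picture) is one lobe anticlockwise of the pointer (tip at 338,411). The cap is centred near 243,416, and one click remains. The box's +y top edge runs from (123,238) to (425,313).

```bash
cat > h.py <<'E'
from bench import *
import cv2,numpy as np
from scipy.spatial.transform import Rotation as R
def cam(n,o=None):
    p=camera_params(n)
    if n!="wrist": return p["mtx"],np.linalg.inv(p["world_to_cam"])
    T=np.eye(4);T[:3,:3]=R.from_rotvec(o["orientation"]).as_matrix();T[:3,3]=o["tcp_pos"]
    return p["mtx"],T@p["T_tool_cam"]
def px(n,uv,z,o=None,s=1.4):
    K,T=cam(n,o);d=T[:3,:3]@np.linalg.inv(K)@[uv[0]/s,uv[1]/s,1]
    return T[:3,3]+d*(z-T[2,3])/d[2]
def proj(n,P,o=None,s=1.4):
    K,T=cam(n,o);q=K@(np.linalg.inv(T)@np.r_[P,1])[:3];return q[:2]/q[2]*s
E
python3 - <<'E'
from h import *
o=get_obs()
for k,uv,z in[("cap",(243,416),.094),("ytip",(303,342),.09),("ptr",(338,410),.063),("c1",(123,238),.06),("c2",(425,313),.06)]:
    print(k,px("wrist",uv,z,o).round(4))
for k,uv,z in[("cap",(363,279),.094),("ptr",(336,293),.063),("btn",(370,248),.078),("tin",(327,250),.092),("jar",(385,322),.11)]:
    print(k,px("scene",uv,z).round(4))
E
```

```text
cap [ 0.5837 -0.0933  0.094 ]
ytip [ 0.6229 -0.0451  0.09  ]
ptr [ 0.6392 -0.108   0.063 ]
c1 [0.5098 0.0116 0.06  ]
c2 [ 0.6975 -0.038   0.06  ]
cap [ 0.5828 -0.0836  0.094 ]
ptr [ 0.6438 -0.1014  0.063 ]
btn [ 0.5081 -0.1956  0.078 ]
tin [ 0.6108 -0.2216  0.092 ]
jar [0.6107 0.0745 0.11  ]
```

Call:
{"op": "servo_tool", "data": {"motion": [[0,-0.04,-0.02,0,1],[0,-0.08,-0.04,0,1],[0,-0.12,-0.055,0,1],[0,-0.15,-0.07,0,1],[0,-0.17,-0.075,0,1],[0,-0.17,-0.075,0,1],[0,-0.17,-0.075,0,1],[0,-0.17,-0.075,0,1]], "force": 20}}

```text
clock: 0.9
tcp_pos: [0.6003, -0.1682, 0.4037]
orientation: [-0.001, 1.573, 0.003]
contact_force: [-1.2, -0.0, 0.5]
grip_width: 0.0006
```

```bash
python3 - <<'E'
from h import *
o=get_obs();print(o["tcp_pos"],o["orientation"],o["grip_width"],o["clock"],o["contact_force"])
f=grab_frame("wrist");cv2.imwrite("pics/wrist1.png",cv2.resize(f[:,:,::-1],(784,588),interpolation=cv2.INTER_CUBIC))
E
```

```text
[ 0.60030647 -0.1682018   0.40368986] [-1.11846526e-03  1.57260485e+00  2.58959827e-03] 0.0005682048851229736 0.9 [-1.22819811 -0.02008381  0.53235436]
```

View pics/wrist1.png

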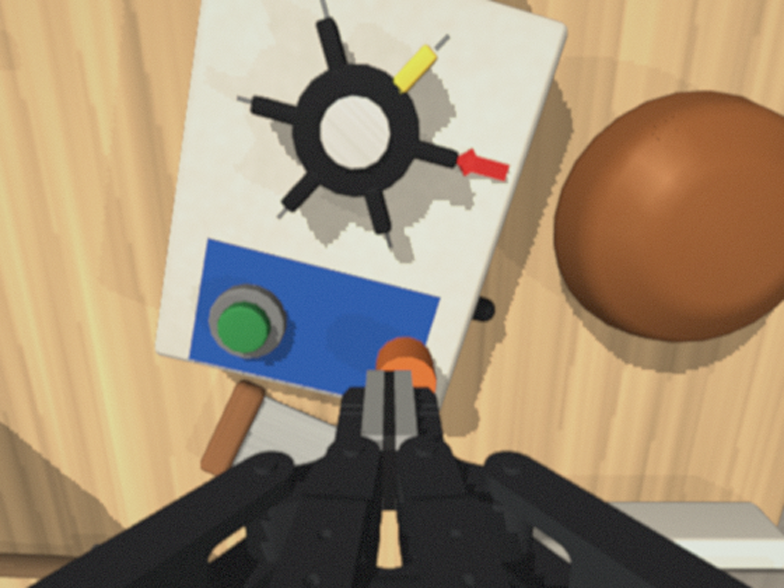

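The wheel is fully visible: cap (355,132), yellow tip (433,49), pointer tip (458,161), button top (243,327). The shut fingertips end at row 371, columns 365–415.

```bash
python3 - <<'E'
from h import *
o=get_obs()
for k,uv,z in[("cap",(355,132),.094),("ytip",(433,51),.09),("ptr",(458,161),.063),("btn",(243,328),.078),("c2",(567,27),.06),("c3",(157,352),.06)]:
    print(k,px("wrist",uv,z,o).round(4))
t=o["tcp_pos"]
for zz in(.16,.173,.186): 
  for dy in(-.011,.011): print(zz,[proj("wrist",t+[s,dy,-zz],o).round() for s in(-.0145,.0145)])
c=px("wrist",(355,132),.094,o)[:2]
p=px("wrist",(458,161),.063,o)[:2]-c; b=px("wrist",(243,328),.078,o)[:2]-c
print(np.hypot(*p),np.degrees(np.arctan2(p[1],p[0])),np.hypot(*b),np.degrees(np.arctan2(b[1],b[0])-np.arctan2(-130,-40)))
E
```

```text
cap [ 0.5821 -0.0929  0.094 ]
ytip [ 0.6215 -0.0542  0.09  ]
ptr [ 0.6399 -0.1096  0.063 ]
btn [ 0.5098 -0.209   0.078 ]
c2 [ 0.6965 -0.0387  0.06  ]
c3 [ 0.4455 -0.2338  0.06  ]
0.16 [array([341., 450.]), array([439., 450.])]
0.16 [array([339., 383.]), array([442., 384.])]
0.173 [array([344., 425.]), array([435., 426.])]
0.173 [array([343., 363.]), array([438., 363.])]
0.186 [array([348., 404.]), array([432., 404.])]
0.186 [array([346., 345.]), array([434., 345.])]
0.06015236826947421 -16.132934933586046 0.1367299115660345 -14.810039295743238
```

Call:
{"op": "servo_tool", "data": {"motion": [[0.02,0.03,0.012,-6,1],[0.05,0.06,0.024,-12,1],[0.08,0.088,0.032,-14.5,1],[0.1,0.088,0.032,-14.5,1],[0.1,0.088,0.032,-14.5,1],[0.1,0.088,0.032,-14.5,1]]}}

```text
clock: 1.55
tcp_pos: [0.6322, -0.0797, 0.304]
orientation: [-0.201, 1.563, 0.202]
contact_force: [0.1, -0.1, 0.7]
grip_width: -0.0002
```

```bash
python3 - <<'E'
from h import *
o=get_obs();Rm=R.from_rotvec(o["orientation"]).as_matrix();t=o["tcp_pos"];print(t,Rm.round(3),o["contact_force"])
print("tool shift to start:",(Rm.T@(np.array([.6323,-.080,.247])-t)).round(4),"yaw",np.degrees(np.arctan2(Rm[1,2],Rm[0,2])))
f=grab_frame("wrist");cv2.imwrite("pics/wrist2.png",cv2.resize(f[:,:,::-1],(784,588),interpolation=cv2.INTER_CUBIC))
# arc in tool axes: from start yaw 14.5
h=np.array([.582,-.093])
for a in np.arange(0,61,7.5):
    th=np.radians(14.5-a);d=h+.052*np.array([np.cos(th),np.sin(th)])-[.6323,-.080]
    print(a,(Rm.T@np.r_[d,0]).round(4))
E
```

```text
[ 0.6321617  -0.07972463  0.30395035] [[-0.002 -0.253  0.967]
 [ 0.     0.967  0.253]
 [-1.     0.001 -0.002]] [ 0.09395383 -0.05985764  0.7028542 ]
tool shift to start: [ 0.0569 -0.0004  0.0002] yaw 14.675180335446449
0.0 [-0.  0.  0.]
7.5 [-0.     -0.0068 -0.0004]
15.0 [-0.     -0.0134 -0.0018]
22.5 [-0.     -0.0199 -0.004 ]
30.0 [-0.    -0.026 -0.007]
37.5 [-0.     -0.0316 -0.0108]
45.0 [-0.     -0.0367 -0.0153]
52.5 [-0.     -0.0412 -0.0204]
60.0 [ 0.     -0.0449 -0.0261]
```

View pics/wrist2.png

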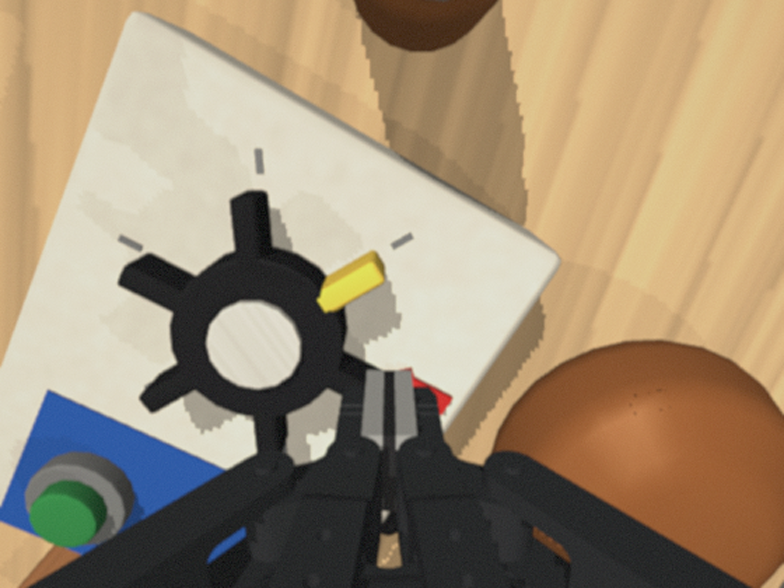

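The fingertips (389,371) hover over the gap between the yellow lobe and the lobe at the pointer. I'll lower straight down.

Call:
{"op": "servo_tool", "data": {"motion": [[0.02,0,0,0,1],[0.04,0,0,0,1],[0.057,0,0,0,1],[0.057,0,0,0,1]]}}

```text
clock: 2.0
tcp_pos: [0.6319, -0.0811, 0.2473]
orientation: [-0.199, 1.564, 0.2]
contact_force: [0.2, -0.1, 0.1]
grip_width: 0.0003
```

```bash
python3 - <<'E'
from h import *
o=get_obs();print(o["tcp_pos"],o["contact_force"])
f=grab_frame("wrist");cv2.imwrite("pics/wrist3.png",cv2.resize(f[:,:,::-1],(784,588),interpolation=cv2.INTER_CUBIC))
E
```

```text
[ 0.63192034 -0.08108465  0.24733704] [ 0.17039206 -0.06942276  0.0740225 ]
```

View pics/wrist3.png

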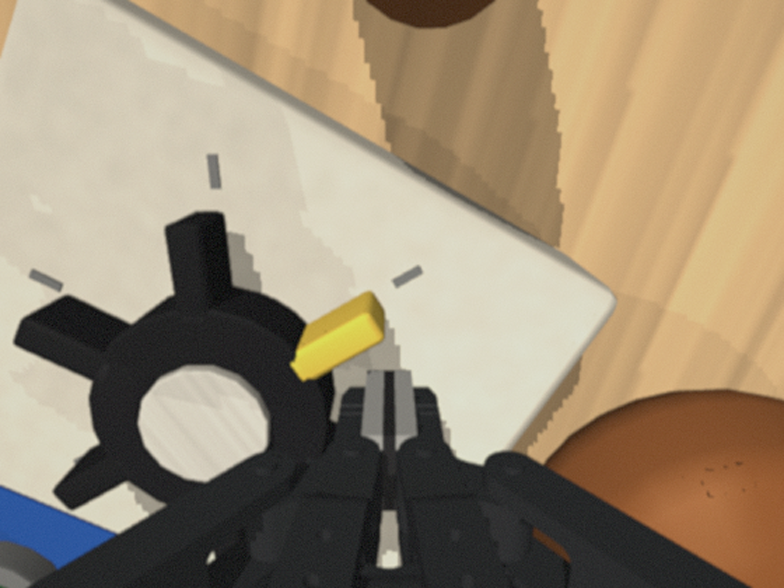

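Call:
{"op": "servo_tool", "data": {"motion": [[0,-0.0036,-0.0001,4,1],[0,-0.0072,-0.0005,8,1],[0,-0.0108,-0.0011,12,1],[0,-0.0143,-0.002,16,1],[0,-0.0178,-0.0031,20,1],[0,-0.0212,-0.0045,24,1],[0,-0.0244,-0.0061,28,1],[0,-0.0276,-0.0079,32,1]]}}

```text
clock: 2.85
tcp_pos: [0.6327, -0.1096, 0.251]
orientation: [0.242, 1.554, -0.24]
contact_force: [0.1, 1.5, 0.6]
grip_width: -0.0
```

```bash
python3 - <<'E'
from h import *
o=get_obs();Rm=R.from_rotvec(o["orientation"]).as_matrix();t=o["tcp_pos"];print(t,o["contact_force"],"yaw",np.degrees(np.arctan2(Rm[1,2],Rm[0,2])))
d=t[:2]-[.582,-.093];print(np.hypot(*d),np.degrees(np.arctan2(d[1],d[0])))
y=np.degrees(np.arctan2(Rm[1,2],Rm[0,2]))
f=grab_frame("wrist");cv2.imwrite("pics/wrist4.png",cv2.resize(f[:,:,::-1],(784,588),interpolation=cv2.INTER_CUBIC))
E
```

```text
[ 0.63268604 -0.10964242  0.25101945] [0.0759288  1.52863718 0.61622998] yaw -17.612438068627522
0.053348335384182925 -18.17724092234954
```

View pics/wrist4.png

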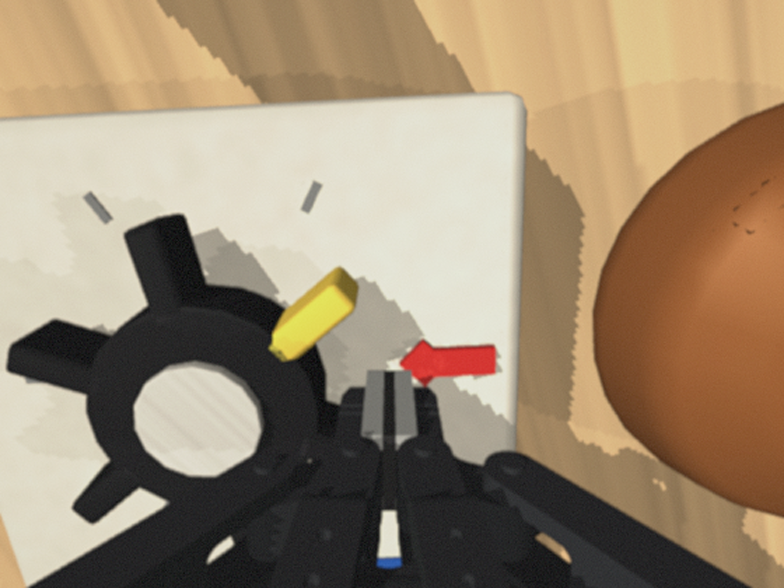

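Call:
{"op": "servo_tool", "data": {"motion": [[0.001,-0.0037,-0.0001,4,1],[0.002,-0.0074,-0.0005,8,1],[0.003,-0.011,-0.0012,12,1],[0.003,-0.0146,-0.0021,16,1],[0.003,-0.0181,-0.0032,20,1],[0.003,-0.0216,-0.0046,24,1],[0.003,-0.0249,-0.0062,28,1],[0.003,-0.0249,-0.0062,28,1]]}}

```text
clock: 3.7
tcp_pos: [0.6193, -0.133, 0.2496]
orientation: [0.626, 1.473, -0.624]
contact_force: [-0.0, 0.7, -0.9]
grip_width: 0.0001
```

```bash
python3 - <<'E'
from h import *
o=get_obs();Rm=R.from_rotvec(o["orientation"]).as_matrix();t=o["tcp_pos"];print(t,o["contact_force"],"yaw",np.degrees(np.arctan2(Rm[1,2],Rm[0,2])))
d=t[:2]-[.582,-.093];print(np.hypot(*d),np.degrees(np.arctan2(d[1],d[0])))
f=grab_frame("wrist");cv2.imwrite("pics/wrist5.png",cv2.resize(f[:,:,::-1],(784,588),interpolation=cv2.INTER_CUBIC))
E
```

```text
[ 0.61929145 -0.13295058  0.24962197] [-0.02763682  0.70977296 -0.91221622] yaw -45.86149129134156
0.05465072247342655 -46.971685974357655
```

View pics/wrist5.png

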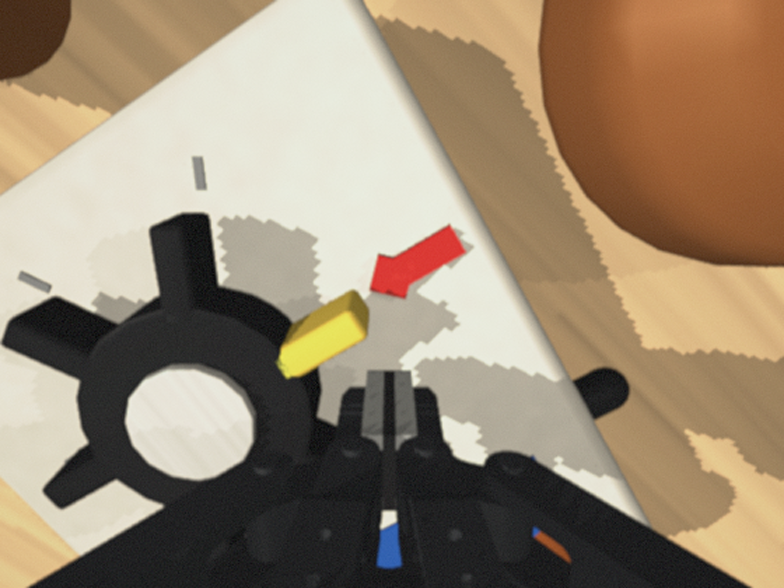

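The yellow lobe (tip at 362,305) is lined up with the pointer (tip at 375,285). I'll lift off.

Call:
{"op": "servo_tool", "data": {"motion": [[-0.03,0,0,0,1],[-0.06,0,0,0,1],[-0.1,0,0,0,1],[-0.14,0,0,0,1],[-0.14,0,0,0,1],[-0.14,0,0,0,1]]}}

```text
clock: 4.35
tcp_pos: [0.6189, -0.1326, 0.3912]
orientation: [0.624, 1.471, -0.619]
contact_force: [-0.8, 1.2, -0.6]
grip_width: -0.0001
```

```bash
python3 - <<'E'
from h import *
o=get_obs();Rm=R.from_rotvec(o["orientation"]).as_matrix();t=o["tcp_pos"];print(t,o["contact_force"])
print("shift to above button:",(Rm.T@(np.array([.510,-.209,.30])-t)).round(4))
f=grab_frame("wrist");cv2.imwrite("pics/wrist6.png",cv2.resize(f[:,:,::-1],(784,588),interpolation=cv2.INTER_CUBIC))
E
```

```text
[ 0.6189421  -0.13256904  0.39119011] [-0.84425511  1.15791666 -0.58617923]
shift to above button: [ 0.0902 -0.1319 -0.0221]
```

View pics/wrist6.png

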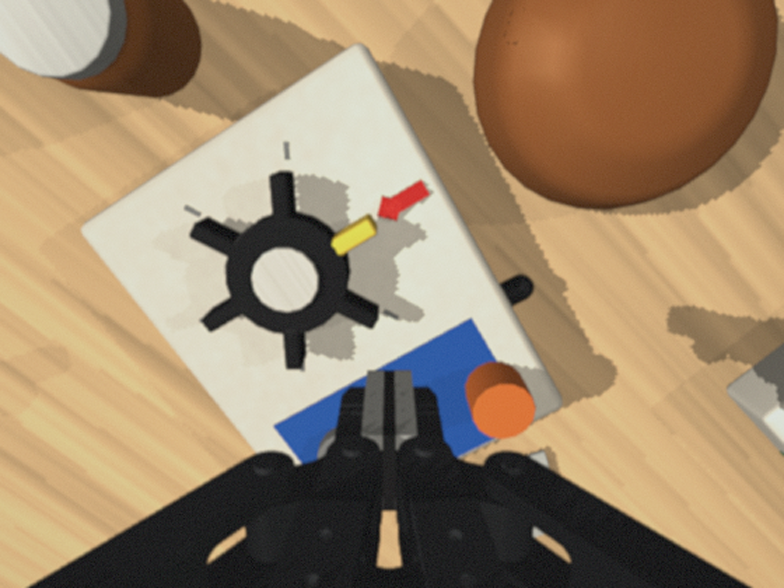

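The yellow lobe (355,237) is clicked in at the pointer (380,212) and the finger is clear. Next I'll go above the button.

Call:
{"op": "servo_tool", "data": {"motion": [[0.01,-0.04,-0.007,0,1],[0.03,-0.08,-0.014,0,1],[0.06,-0.115,-0.02,0,1],[0.09,-0.132,-0.022,0,1],[0.09,-0.132,-0.022,0,1],[0.09,-0.132,-0.022,0,1]]}}

```text
clock: 5.0
tcp_pos: [0.5094, -0.2085, 0.2982]
orientation: [0.624, 1.476, -0.62]
contact_force: [0.9, 0.5, 1.3]
grip_width: 0.0001
```

```bash
python3 - <<'E'
from h import *
o0=dict(tcp_pos=np.array([.6189421,-.13256904,.39119011]),orientation=[.624,1.471,-.619])
print("hub now",px("wrist",(285,280),.094,o0))
o=get_obs();Rm=R.from_rotvec(o["orientation"]).as_matrix();t=o["tcp_pos"];print(t,o["contact_force"])
print("shift:",(Rm.T@(np.array([.510,-.209,.245])-t)).round(4))
f=grab_frame("wrist");cv2.imwrite("pics/wrist7.png",cv2.resize(f[:,:,::-1],(784,588),interpolation=cv2.INTER_CUBIC))
E
```

```text
hub now [ 0.58205682 -0.09354702  0.094     ]
[ 0.50938069 -0.2085239   0.29819345] [0.85018522 0.46030651 1.3037031 ]
shift: [ 0.0532 -0.0001  0.0007]
```

View pics/wrist7.png

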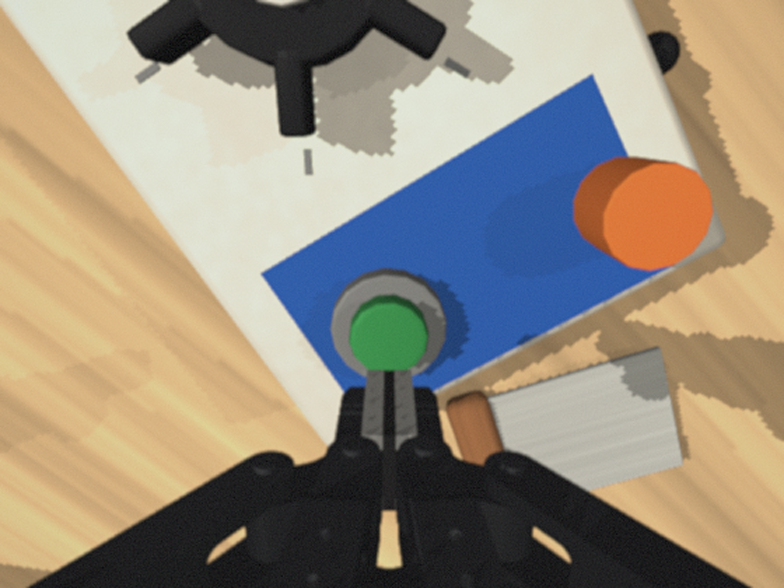

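The button (389,335) is centred under the fingertips. I'll descend, then press slowly.

Call:
{"op": "servo_tool", "data": {"motion": [[0.02,0,0.0005,0,1],[0.035,0,0.0005,0,1],[0.042,0,0.0005,0,1],[0.044,0,0.0005,0,1],[0.046,0,0.0005,0,1],[0.048,0,0.0005,0,1],[0.048,0,0.0005,0,1]]}}

```text
clock: 5.75
tcp_pos: [0.5119, -0.2083, 0.2519]
orientation: [0.623, 1.472, -0.618]
contact_force: [2.4, 2.1, 3.8]
grip_width: 0.0
```

Call:
{"op": "servo_tool", "data": {"motion": [[0.002,0,0,0,1],[0.004,0,0,0,1],[0.005,0,0,0,1],[0.006,0,0,0,1],[0.006,0,0,0,1],[0.006,0,0,0,1]]}}

```text
clock: 6.35
tcp_pos: [0.5119, -0.2086, 0.2489]
orientation: [0.625, 1.472, -0.617]
contact_force: [-8.9, 6.0, 34.7]
grip_width: 0.0003
```

```bash
python3 - <<'E'
from h import *
f=grab_frame("wrist");cv2.imwrite("pics/wrist8.png",cv2.resize(f[200:400,150:420,::-1],(783,580),interpolation=cv2.INTER_CUBIC))
o=get_obs();print(o["tcp_pos"],o["contact_force"])
E
```

```text
[ 0.51191564 -0.20862202  0.24894443] [-9.21331464  6.32963261 33.66107786]
```

View pics/wrist8.png

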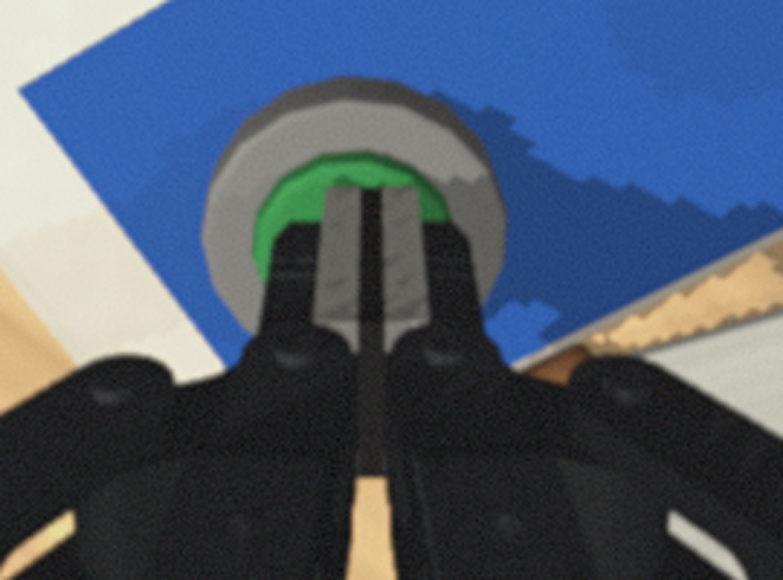

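The tips (370,187) are on the green face, which is now flush with the housing top, so it is fully down. I'll release upward.

Call:
{"op": "servo_tool", "data": {"motion": [[-0.01,0,0,0,1],[-0.03,0,0,0,1],[-0.06,0,0,0,1],[-0.1,0,0,0,1],[-0.14,0,0,0,1],[-0.14,0,0,0,1],[-0.14,0,0,0,1],[-0.14,0,0,0,1]]}}

```text
clock: 7.2
tcp_pos: [0.51, -0.2087, 0.3877]
orientation: [0.625, 1.474, -0.617]
contact_force: [0.6, 0.2, -0.2]
grip_width: 0.0006
```

```bash
python3 - <<'E'
from h import *
o=get_obs();print(o["tcp_pos"],o["contact_force"],o["clock"])
f=grab_frame("wrist");cv2.imwrite("pics/wrist9.png",cv2.resize(f[:,:,::-1],(784,588),interpolation=cv2.INTER_CUBIC))
for n,P in(("hub",[.582,-.093,.094]),("btn up",[.510,-.209,.078]),("btn down",[.510,-.209,.072])):print(n,proj("wrist",P,o).round())
E
```

```text
[ 0.51003642 -0.2087341   0.38769776] [ 0.62390044  0.22012102 -0.23218057] 7.2
hub [314.   5.]
btn up [386. 276.]
btn down [386. 273.]
```

View pics/wrist9.png

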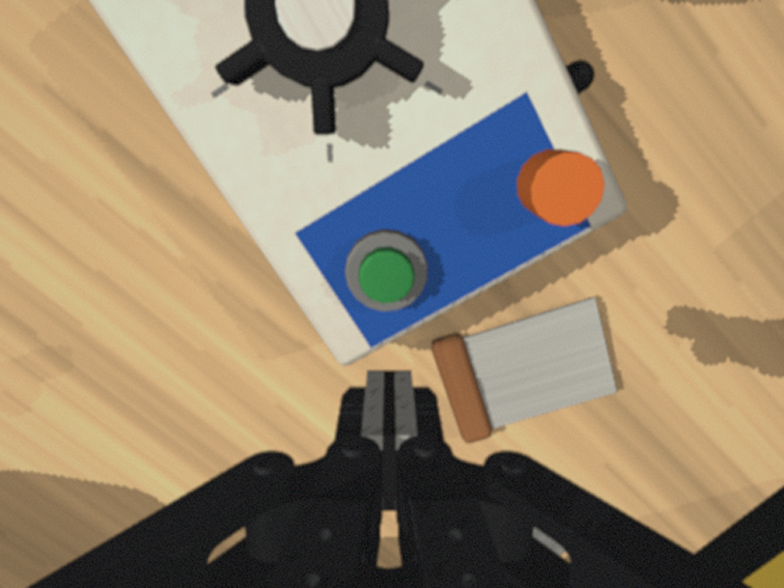

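The button (386,276) is up where predicted and the box hasn't moved. The visible lobes line up with their tick marks and the tin and scraper are undisturbed.

```bash
python3 -c "from bench import *;hand_in()"
```

```text
the job is handed in; nothing more can be done
```

The job is done and handed in at about 7 s of the 54 s allowed; `hand_in()` reports no verdict. One click of the wheel was left. I moved the shut fingertips in a slow arc that pushed a lobe 60° clockwise, lifted off, then pressed the green button straight down and let it spring back.

- **Wheel:** after lifting off, the picture showed the yellow lobe clicked in at the red pointer. In the last picture the yellow lobe was out of view, but the visible lobes still lined up with their tick marks.
- **Button:** under about 34 N on the tool it was down flush with its housing. In the last picture it is up again, within a pixel or two of where it should be.
- **Box and things around it:** the wheel's centre was within about 1 mm of its first measured position before the press and matched it in the picture afterwards. The tin and scraper look undisturbed. The loaf and jar were last seen after the wheel turn. The mug and brush were not checked again, but the arm never went near them.
- **Disagreements:** the tool stopped about 4 mm higher at full press than the stated finger length predicts. The scene camera put the wheel and button about 10 mm off from the wrist camera, so I used the wrist values.

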